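Roll the mosaic trim tiles home

ROBOT

A 6-joint arm with a two-finger parallel gripper is mounted at the origin on the work surface. World frame = base frame: x ahead of the robot, y to its left, z up, the work surface at z = 0. Lengths are in m, angles in rad, forces in N, time in s.
With the tool pointing down it reaches from about 0.3 to 0.775 m from the base axis. Payload 14.6 kg.
Tool frame: the origin (TCP) lies at the very end of the fingers, on their centre line; the grasp point (between the pads) lies 19 mm behind it; z points along the fingers, y is the line along which they close (so a half turn about z gives the same grasp; the last joint's range is limited). The gripper opens to 94 mm and grips with 3 to 60 N. Pads are 16 mm wide; open, the fingers measure 119 mm over their backs; the gripper's body (75 mm by 177 mm) begins 78 mm behind the grasp point.
Start: joints at [-1.28, 0.3, 1.521, -0, 1.321, -0.067], TCP at [0.193, -0.515, 0.205] pointing down, gripper open.
Joint ranges: [-3.03, 3.03], [-0.79, 2.21], [0.23, 2.52], [-1.04, 4.18], [0, 3.07], [-2.55, 2.55]. Speed limits (rad/s): [2.22, 2.22, 2.57, 3.14, 3.14, 3.14].

INTERFACE

Orientations are given as [roll, pitch, yaw] about the fixed x, y, z axes, in that order (R = Rz(yaw) Ry(pitch) Rx(roll)).
In Python, from station import ctrl gives the robot as it stands.
- The arm moves only by the tool move_arm, never from a script. Its argument "increments" is a list of rows, each a list of 7 numbers: the opening, from 0 (shut) to 1 (fully open), then the shift along the tool's x, y, z in units of 50 mm (1.0 is 50 mm), then the turn, a rotation vector about the tool's x, y, z in rad. In form: [[claw, tx, ty, tz, rx, ry, rz], ...]. A call has 1 to 20 rows; each row shifts and turns the commanded pose from where the row before left it, along the tool's axes as they then stand; what a row does not reach is not made up. A row lasts 1/10 s, in which the tool goes at most 50 mm and 8.59 degrees, less where a joint would pass 70% of its speed; a pose out of reach is approached as far as the arm can. A call is refused whole if a number of a shift passes 1 or a number of a turn 0.15, either way. A call with a gripper value outside its range is refused whole. The fingers move at their own pace and stop on an object; "force" is the grip in N (left out, the last holds). Time passes only in rows, so rows that do not move let the fingers close. It gives the time, the measured TCP pose, the force, the opening and the grip force at its end, in the units of the state.
- ctrl.get_obs(): the state, without advancing time (a new reading comes with each control period).
- ctrl.camera(name): name is "scene" or "side" or "wrist"; returns a dict with "color" (480x640x3 uint8, blue, green, red), "K" (3x3 intrinsics, pixels), "distortion" ([k1, k2, p1, p2, k3] as OpenCV has them; the pictures are not rectified), "pose" (4x4, takes a point from camera to world coordinates); the wrist camera has in their place "tool_from_camera" (4x4, takes a point from camera to tool coordinates, whose origin is the TCP and whose axes are the flange's). Camera axes: x right, y down, z forward; pixel columns grow to the right and rows downward; lengths in m; the calibration is good to about 2 mm. A picture is of the moment at which its call begins: read the wrist's pose just before it. There is no depth.
- ctrl.hand_in(): hands the job in; it is judged then, once.
Trained networks look in a picture, given as the dict that the camera call returned (one of the last four; its "shot" number tells which), for a name from the list of things; names that differ only in an ending like _2 or _b are one class to them, and where a whole thing is asked for, a point or a joint stands for the part that bears it (a point fixed in the world has none). Each returns a list of dicts, best first, with "conf" (0 to 1); they miss things now and then, are a little off and sometimes report something else, mostly with a low value. They report only what shows in the picture. A call takes as long as a camera call. They do not tell look-alikes from the thing itself.
- ctrl.cut_out(name, picture): "mask" (480x640 bool, what is visible of it) and "centre" ([row, column] in pixels, amid what is visible of it).
The state is a dict: "time_s": time; "qpos": joint angles; "joint_vel": joint speeds; "tau": joint torques, N m; "ee_pos": TCP position; "eef_rot": TCP orientation; "force": force on the tool from outside, world axes, zero at the start; "moment": the same for the moment, N m; "grip_width": finger opening in m; "grip_force": force on a finger pad.
Only numpy, scipy, OpenCV 4.12 (cv2) and the standard library are available. Lean on these libraries where they do the work, as an engineer would, in place of code of your own. Each camera call takes 0.05 s, during which the arm holds its last target. There are 200 camera calls.

TASK

Take the hand roller from its stand and roll it along the mosaic panel with a steady, even pressure of about 13 N, never over 22 N or the tiles crack, until all nine tile bars are pressed fully home, flush with the frame. Press the tiles with the roller only, never with the gripper, leave the other things on the counter alone, then hang the roller upright back in its stand and let go.

Things in the scene. Friction and masses are not known exactly. Their poses are not given: they have to be found in the camera images.
- panel: Mosaic trim panel: maroon frame 320 x 86 mm with a row of nine blue mosaic tile bars. Origin on the counter under its middle, x along the row, y across. Its levelling feet are set to an unmeasured height: the frame's rim, the flush level, is 36 to 52 mm above the counter at the middle, and may lean along x by up to 0.025 rad either way (unmeasured too). The frame does not give under load.
- panel_end (a point): point on the counter under the panel's -x end (x = -160 mm in the panel's frame). The frame's flat rim, at the flush level, is 25 mm wide at this and the other end and 10 mm wide along the long sides; the tiles stand proud of it until pressed home.
- roller: Hand roller, about 0.46 kg (varies), 142 mm tall. Origin at the lowest point of its unloaded drum, z up along the handle; axle along y, so it rolls along x. Drum radius 22 mm, 56 mm long; steel fork arms out to y = +-35 mm, from z = 14 mm up; aluminium crosshead 70 mm (x) by 104 mm (y), z = 56 to 64 mm; red handle above it.
- roller_grip (a point): middle of the grip on the roller's red upright handle, on its axis 112 mm above the roller's origin; the handle is 30 mm (x) by 40 mm (y), z = 76 to 142 mm. Best gripped from above with the fingers on its two x faces.
- drum (a joint): turning angle of the roller's black rubber drum on its axle (rad), free, 0 at the start, either sign; one radian is 22 mm of rolling. The drum's fork is sprung: pressed down, it begins to yield at about 4 N and then sinks towards the handle by 1 mm per 3 N more, to a hard stop at 10 mm.
- stand: Grey open-topped stand of the roller, outside 64 mm (x) by 90 mm (y) by 64 mm high, walls 5 mm, fixed. Origin under its middle. The roller hangs upright in it, its crosshead resting on the rim and its x axis along the stand's x (either way round): the roller's origin is then 8 mm above the stand's. The drum and fork have about 5 mm of play all round in it.
- tile0 (a joint): how far tile bar 0 is pressed in (m): about 0 to 0.001 at first (3 to 4 mm proud of the frame rim), 0.004 fully home and flush. Tile 29 mm (x) by 64 mm (y), centred at x = -120 mm in the panel's frame. It moves on tight push-in pegs at about 5 N and stays where it is pushed to; two tiles under the drum need twice that, so 11 to 15 N on the roller does it.
- tile1 (a joint): how far tile bar 1 is pressed in (m): about 0 to 0.001 at first (3 to 4 mm proud of the frame rim), 0.004 fully home and flush. Tile 29 mm (x) by 64 mm (y), centred at x = -90 mm in the panel's frame. It moves on tight push-in pegs at about 5 N and stays where it is pushed to; two tiles under the drum need twice that, so 11 to 15 N on the roller does it.
- tile2 (a joint): how far tile bar 2 is pressed in (m): about 0 to 0.001 at first (3 to 4 mm proud of the frame rim), 0.004 fully home and flush. Tile 29 mm (x) by 64 mm (y), centred at x = -60 mm in the panel's frame. It moves on tight push-in pegs at about 5 N and stays where it is pushed to; two tiles under the drum need twice that, so 11 to 15 N on the roller does it.
- tile3 (a joint): how far tile bar 3 is pressed in (m): about 0 to 0.001 at first (3 to 4 mm proud of the frame rim), 0.004 fully home and flush. Tile 29 mm (x) by 64 mm (y), centred at x = -30 mm in the panel's frame. It moves on tight push-in pegs at about 5 N and stays where it is pushed to; two tiles under the drum need twice that, so 11 to 15 N on the roller does it.
- tile4 (a joint): how far tile bar 4 is pressed in (m): about 0 to 0.001 at first (3 to 4 mm proud of the frame rim), 0.004 fully home and flush. Tile 29 mm (x) by 64 mm (y), centred at x = 0 mm in the panel's frame. It moves on tight push-in pegs at about 5 N and stays where it is pushed to; two tiles under the drum need twice that, so 11 to 15 N on the roller does it.
- tile5 (a joint): how far tile bar 5 is pressed in (m): about 0 to 0.001 at first (3 to 4 mm proud of the frame rim), 0.004 fully home and flush. Tile 29 mm (x) by 64 mm (y), centred at x = 30 mm in the panel's frame. It moves on tight push-in pegs at about 5 N and stays where it is pushed to; two tiles under the drum need twice that, so 11 to 15 N on the roller does it.
- tile6 (a joint): how far tile bar 6 is pressed in (m): about 0 to 0.001 at first (3 to 4 mm proud of the frame rim), 0.004 fully home and flush. Tile 29 mm (x) by 64 mm (y), centred at x = 60 mm in the panel's frame. It moves on tight push-in pegs at about 5 N and stays where it is pushed to; two tiles under the drum need twice that, so 11 to 15 N on the roller does it.
- tile7 (a joint): how far tile bar 7 is pressed in (m): about 0 to 0.001 at first (3 to 4 mm proud of the frame rim), 0.004 fully home and flush. Tile 29 mm (x) by 64 mm (y), centred at x = 90 mm in the panel's frame. It moves on tight push-in pegs at about 5 N and stays where it is pushed to; two tiles under the drum need twice that, so 11 to 15 N on the roller does it.
- tile8 (a joint): how far tile bar 8 is pressed in (m): about 0 to 0.001 at first (3 to 4 mm proud of the frame rim), 0.004 fully home and flush. Tile 29 mm (x) by 64 mm (y), centred at x = 120 mm in the panel's frame. It moves on tight push-in pegs at about 5 N and stays where it is pushed to; two tiles under the drum need twice that, so 11 to 15 N on the roller does it.
- loaf: Bystander, to be left alone: bread loaf 200 x 101 x 100 mm. Origin at its underside (middle).
- bun: Bystander, to be left alone: round bun 96 mm wide, 54 mm high. Origin at its underside (middle).
- mug: Bystander, to be left alone: white mug 80 mm wide, 90 mm high. Origin at its underside (middle).
- caddy: Bystander, to be left alone: empty blue cup 72 mm wide, 85 mm high. Origin at its underside (middle).
- spare: Bystander, to be left alone: spare blue mosaic tile bar 29 x 64 x 8 mm, lying loose on the counter. Origin at its underside (middle).
- scraper: Bystander, to be left alone: spatula lying on the counter. Origin at its underside, long axis x.
There are look-alikes about, which are no part of the job. Leave any blue or green look-alike of the roller alone.

How it is judged:
By the outcome, as a careful person would: the job done as asked, in the order asked, and still so for the second after the job is handed in, with the robot touching nothing.
It also fails if it takes over 72 s, if anything falls off the work surface, if the arm or the gripper's body presses on something with over 40 N, if the wrist force passes 120 N, or if a joint passes its speed limit or range.

## Working session

There is one attempt and no reset: what is moved stays moved. The work goes in short steps, Python scripts to look and compute and a tool call to move; the robot and the scene stay as the last step left them, time stands still between calls to the robot, and variables do not carry over. Pictures are saved under pics/ and viewed, at most 10 in all, crops included, and the job is handed in when it is done.

Besides the shell and the picture viewer there is one more tool, called as name(argument=value, ...), one argument or row to a line, values as JSON. move_arm: Moves the arm, as the interface text tells. Its arguments: {"type":"object","properties":{"increments":{"type":"array","items":{"type":"array","items":{"type":"number"}}},"force":{"type":"number"}},"required":["increments"]}

```bash
mkdir -p pics; ls; cat > h.py <<'E'
import numpy as np, cv2
from station import ctrl
from scipy.spatial.transform import Rotation as R
def rays(pic,px,T=None):
    px=np.asarray(px,float).reshape(-1,1,2)
    u=cv2.undistortPoints(px,np.array(pic['K']),np.array(pic['distortion'])).reshape(-1,2)
    T=np.array(pic['pose']) if T is None else T
    d=np.c_[u,np.ones(len(u))]@T[:3,:3].T
    return T[:3,3],d
def at_z(pic,px,z,T=None):
    o,d=rays(pic,px,T); return o+d*((z-o[2])/d[:,2])[:,None]
def proj(pic,P,T=None):
    T=np.array(pic['pose']) if T is None else T
    Ti=np.linalg.inv(T); 
    return cv2.projectPoints(np.asarray(P,float).reshape(-1,3),cv2.Rodrigues(Ti[:3,:3])[0],Ti[:3,3],np.array(pic['K']),np.array(pic['distortion']))[0].reshape(-1,2)
def wristT(pic,obs):
    T=np.eye(4);T[:3,:3]=R.from_euler('xyz',obs['eef_rot']).as_matrix();T[:3,3]=obs['ee_pos']
    return T@np.array(pic['tool_from_camera'])
E
python3 - <<'E'
from h import *
print(ctrl.get_obs())
for n in ['scene','side']:
    p=ctrl.camera(n); cv2.imwrite(f'pics/{n}.png',p['color']); print(n,np.round(p['pose'],3).tolist(),p['K'])
    for k in ['panel','roller','stand','roller_grip','loaf','bun','mug','caddy','spare','scraper']:
        for r in ctrl.cut_out(k,p)[:3]:
            print(k,round(r['conf'],2),np.round(r['centre'],1),int(r['mask'].sum()), np.round(at_z(p,[r['centre'][::-1]],0.05),3)[0])
E
```

```text
pics
{'time_s': 0.0, 'qpos': array([-1.27957007e+00,  3.00471709e-01,  1.52159377e+00, -2.59554143e-05,
        1.32072323e+00, -6.66362905e-02]), 'joint_vel': array([-1.48209329e-03, -7.70393899e-04, -1.77260221e-03,  1.41725052e-04,
       -5.22148878e-06,  4.85789404e-04]), 'tau': array([-4.16173192e-03, -5.31815994e+01, -3.52737272e+01,  7.07099866e-02,
        2.45191134e-02, -9.99170879e-05]), 'ee_pos': array([ 0.19254311, -0.51490238,  0.20488064]), 'eef_rot': array([-3.14039757e+00, -5.45574661e-05,  3.57868952e-01]), 'force': array([-0.09449993, -0.17746372,  0.30649243]), 'moment': array([-0.018275  , -0.04509766,  0.02093934]), 'grip_force': 0.0, 'grip_width': 0.09355341593537356}
scene [[-0.346, 0.5, -0.794, 1.804], [0.938, 0.169, -0.302, 0.355], [-0.017, -0.849, -0.528, 0.918], [0.0, 0.0, 0.0, 1.0]] [[559.67284444   0.         316.43855586]
 [  0.         559.67284444 251.61049539]
 [  0.           0.           1.        ]]
panel 0.84 [277.1 367.2] 3115 [0.577 0.036 0.05 ]
roller 0.83 [213.  260.6] 584 [ 0.329 -0.402  0.05 ]
roller 0.65 [225.8 300.3] 766 [ 0.368 -0.244  
[... 1371 characters left out ...]
4607 [0.768 0.062 0.05 ]
stand 0.35 [286.9 276. ] 302 [0.535 0.058 0.05 ]
roller_grip 0.76 [195.4 393.4] 1129 [ 0.529 -0.382  0.05 ]
roller_grip 0.57 [243.5 402.8] 1271 [ 0.405 -0.24   0.05 ]
bun 0.79 [204.3 276.3] 859 [ 0.733 -0.153  0.05 ]
bun 0.69 [217.3 384.8] 654 [ 0.494 -0.292  0.05 ]
mug 0.94 [178.  340.7] 1284 [ 0.681 -0.352  0.05 ]
mug 0.18 [294.6 264.7] 302 [0.537 0.09  0.05 ]
caddy 0.82 [396.7 199.7] 1777 [0.451 0.349 0.05 ]
caddy 0.39 [199.7 396.1] 1028 [ 0.513 -0.371  0.05 ]
spare 0.67 [303.8 340.1] 309 [0.4   0.006 0.05 ]
spare 0.23 [267.9 289. ] 281 [ 0.553 -0.003  0.05 ]
scraper 0.74 [343.2 140.6] 1810 [0.631 0.347 0.05 ]
scraper 0.61 [176.9 342.5] 1287 [ 0.681 -0.359  0.05 ]
```

View pics/scene.png

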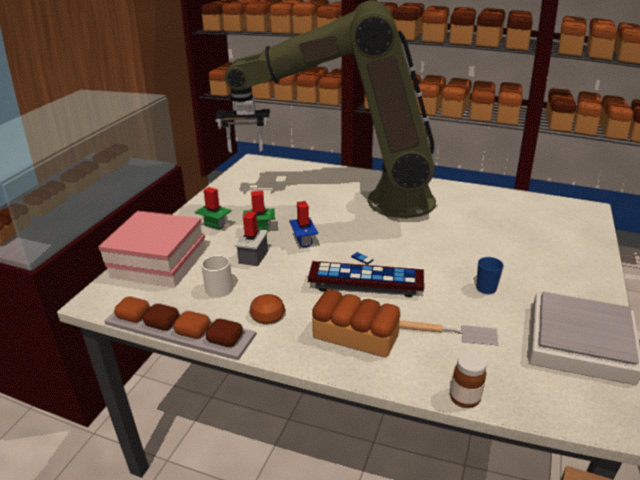

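View pics/side.png

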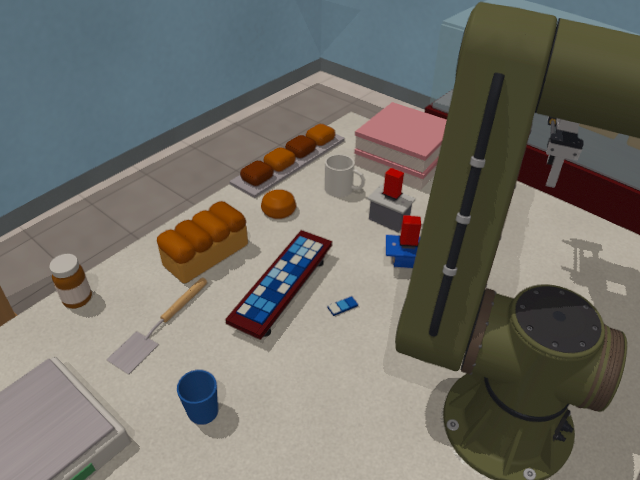

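The scene view shows the red-handled roller in its grey stand at pixel (252,238), with two green look-alikes and one blue one beside it. The panel is at (367,277). In the side view the roller is at (393,195) and the panel at (280,285).

```bash
cat >> h.py <<'E'
def tri(p1,a,p2,b):
    o1,d1=rays(p1,[a]);o2,d2=rays(p2,[b]);d1=d1[0];d2=d2[0]
    t=np.linalg.lstsq(np.c_[d1,-d2],o2-o1,rcond=None)[0]
    A=o1+t[0]*d1;B=o2+t[1]*d2
    return (A+B)/2,np.linalg.norm(A-B)
def best(name,p,near):
    r=[x for x in ctrl.cut_out(name,p) if np.hypot(*(np.array(x['centre'])[::-1]-near))<40]
    return r[0] if r else None
E
python3 - <<'E'
from h import *
s=ctrl.camera('scene');d=ctrl.camera('side')
def red(p,x0,x1,y0,y1):
    b,g,r=[p['color'][...,i].astype(int) for i in range(3)]
    m=(r>110)&(g<60)&(b<60); k=np.zeros_like(m);k[y0:y1,x0:x1]=1
    ys,xs=np.nonzero(m&k); return xs.min(),xs.max(),ys.min(),ys.max(),xs.mean(),ys.mean()
a=red(s,240,262,205,240);b=red(d,380,408,165,204);print(a,b)
print('handle',tri(s,a[4:],d,b[4:]))
# top-left... panel corners
for n,p,c in [('scene',s,(367,277)),('side',d,(280,285))]:
    r=best('panel',p,c);m=r['mask'].astype(np.uint8)
    cn=max(cv2.findContours(m,0,1)[0],key=cv2.contourArea)
    h=cv2.convexHull(cn);print(n,r['conf'],[cv2.approxPolyDP(h,e,True).reshape(-1,2).tolist() for e in (3,5)])
E
```

```text
(np.int64(244), np.int64(261), np.int64(205), np.int64(235), np.float64(250.38490566037737), np.float64(219.50188679245284)) (np.int64(384), np.int64(403), np.int64(168), np.int64(189), np.float64(393.88188976377955), np.float64(173.36220472440945))
handle (array([ 0.51690952, -0.34473487,  0.13824166]), np.float64(0.012680407375236711))
scene 0.85 [[[313, 261], [423, 270], [423, 289], [409, 297], [322, 291], [308, 280]], [[308, 275], [313, 261], [423, 270], [423, 289], [409, 297], [322, 291]]]
side 0.64 [[[332, 241], [322, 265], [267, 336], [258, 339], [225, 323], [230, 311], [300, 231]], [[332, 241], [322, 265], [267, 336], [258, 339], [225, 323], [300, 231]]]
```

move_arm(
  increments=[
    [1,0.4,-0.1,-0.6,0,0,0],
    [1,0.7,-0.1,-0.6,0,0,0],
    [1,0.7,-0.1,-0.6,0,0,0],
    [1,0.7,-0.1,-0.4,0,0,0],
    [1,0.7,-0.1,-0.4,0,0,0],
    [1,0.7,-0.1,0,0,0,0],
    [1,0.7,-0.1,0,0,0,0],
    [1,0.7,-0.1,0,0,0,0],
    [1,0.7,-0.1,0,0,0,0],
    [1,0.6,-0.1,0,0,0,0],
    [1,0.2,0,0,0,0,0],
    [1,0,0,0,0,0,0],
  ],
)

```text
time_s: 2.5
ee_pos: [0.4942, -0.3488, 0.335]
eef_rot: [-3.141, 0.0, 0.359]
force: [-0.5, 0.6, -0.0]
grip_width: 0.0937
grip_force: 0.0
```

```bash
python3 - <<'E'
from h import *
o=ctrl.get_obs();w=ctrl.camera('wrist');s=ctrl.camera('scene');d=ctrl.camera('side')
T=wristT(w,o);print(o['ee_pos'],o['eef_rot'],np.round(w['tool_from_camera'],3).tolist())
def red(p):
    b,g,r=[p['color'][...,i].astype(int) for i in range(3)]
    m=((r>110)&(g<70)&(b<70)).astype(np.uint8)
    n,l,st,c=cv2.connectedComponentsWithStats(m)
    return [(st[i].tolist(),np.round(c[i],1).tolist()) for i in range(1,n) if st[i][4]>60]
for p in (w,s,d): print(red(p))
for n in ('stand','roller','panel'):
    for r in ctrl.cut_out(n,w)[:3]: print(n,r['conf'],r['centre'],r['mask'].sum())
cv2.imwrite('pics/w1.png',w['color'])
E
```

```text
[ 0.49421353 -0.34883065  0.33500746] [-3.14107297e+00  3.25292109e-04  3.59351014e-01] [[0.001, -0.964, -0.266, 0.078], [1.0, 0.0, 0.002, 0.002], [-0.001, -0.266, 0.964, -0.18], [0.0, 0.0, 0.0, 1.0]]
[([309, 168, 36, 47, 1151], [326.6, 191.4]), ([171, 230, 40, 50, 1051], [188.9, 257.0]), ([304, 296, 29, 11, 230], [318.7, 300.9]), ([303, 311, 31, 7, 147], [317.8, 314.6]), ([313, 326, 23, 16, 314], [324.1, 333.4]), ([429, 350, 12, 13, 66], [434.0, 355.6])]
[([240, 0, 24, 9, 92], [252.2, 3.9]), ([271, 0, 43, 13, 270], [291.6, 6.6]), ([223, 3, 18, 6, 66], [231.5, 5.3]), ([318, 6, 20, 6, 79], [326.8, 8.4]), ([424, 10, 22, 8, 100], [434.7, 13.4]), ([594, 21, 23, 14, 152], [605.4, 26.8]), ([563, 22, 23, 10, 83], [575.3, 26.4]), ([624, 28, 16, 10, 72], [632.1, 32.9]), ([210, 70, 16, 6, 80], [217.7, 72.2]), ([254, 72, 17, 10, 75], [261.5, 76.7]), ([274, 73, 20, 10, 99], [283.6, 78.7]), ([298, 74, 19, 8, 104], [306.6, 77.4]), ([320, 77, 20, 7, 106], [329.4, 79.8]), ([365, 81, 22, 11, 95], [376.1, 86.7]), ([500, 87, 22, 18, 147], [510.8, 97.1]), ([473, 90, 21, 9, 120], [482.8, 93.7]), ([579, 99, 23, 15, 101], [588.5, 107.9]), ([611, 106, 22, 12, 102], [620.4, 112.7]), ([204, 188, 13, 20, 182], [209.4, 197.0]), ([297, 201, 12, 24, 210], [303.3, 212.1]), ([244, 202, 20, 34, 295], [251.0, 218.3]), ([314, 290, 86, 44, 1567], [355.6, 310.3]), ([251, 295, 31, 26, 371], [266.2, 308.7]), ([115, 298, 33, 20, 333], [130.9, 307.5]), ([174, 312, 35, 22, 342], [191.6, 323.0])]
[([306, 130, 28, 11, 73], [318.6, 135.5]), ([264, 152, 30, 15, 83], [278.2, 160.2]), ([384, 168, 12, 28, 249], [389.4, 181.3]), ([261, 192, 33, 22, 173], [277.7, 204.3]), ([157, 202, 86, 57, 784], [202.0, 230.8])]
roller 0.97 [300.5, 318.7] 4150
roller 0.72 [325.8, 410.8] 1134
roller 0.72 [50.5, 94.0] 14651
panel 0.75 [48.4, 92.6] 14689
panel 0.56 [61.9, 144.3] 1523
```

View pics/w1.png

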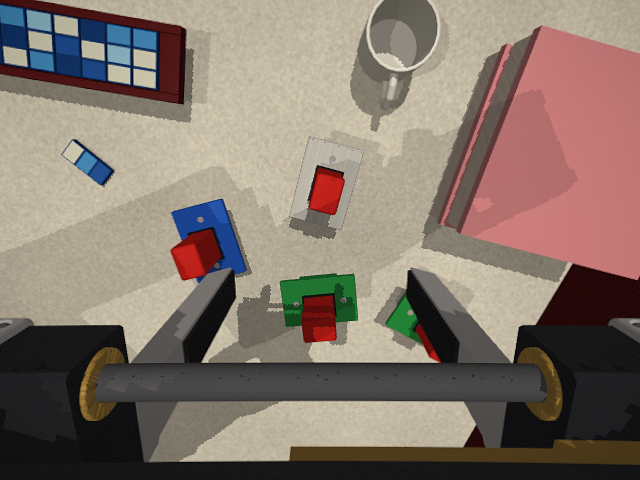

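The wrist view shows the grey crosshead with corners near (311,137), (362,150), (341,229) and (290,217), and the red handle at (327,191). The green and blue look-alikes are nearer the gripper.

```bash
python3 - <<'E'
from h import *
o=ctrl.get_obs();w=ctrl.camera('wrist');T=wristT(w,o)
c=np.array([(311,137),(362,150),(341,229),(290,217)],float)
P=at_z(w,c,.072,T);print(np.round(P,4).tolist());
print([np.linalg.norm(P[i]-P[(i+1)%4]).round(4) for i in range(4)],P.mean(0), 'y axis ang',np.arctan2(*(P[0]+P[1]-P[2]-P[3])[[1,0]]))
b,g,r=[w['color'][...,i].astype(int) for i in range(3)]
m=((r>110)&(g<70)&(b<70)).astype(np.uint8);m[:160]=0;m[220:]=0;m[:,:300]=0;m[:,350:]=0
print('hist r',np.histogram(r[m>0],8))
t=((r>200)&(m>0)).astype(np.uint8)
for k in (m,t):
    cn=max(cv2.findContours(k,0,1)[0],key=cv2.contourArea);R4=cv2.boxPoints(cv2.minAreaRect(cn));Q=at_z(w,R4,.150,T)
    print(R4.round(1).tolist(),np.linalg.norm(Q[0]-Q[1]),np.linalg.norm(Q[1]-Q[2]),Q.mean(0),np.arctan2(*(Q[1]-Q[0])[[1,0]]))
E
```

```text
[[0.563, -0.3139, 0.072], [0.5705, -0.3777, 0.072], [0.4685, -0.39, 0.072], [0.4604, -0.3226, 0.072]]
[np.float64(0.0642), np.float64(0.1028), np.float64(0.0679), np.float64(0.103)] [ 0.51558284 -0.35104547  0.072     ] y axis ang 0.10214257189759689
hist r (array([114,  29,  28,  27, 119,  58,  75, 693]), array([111., 122., 133., 144., 155., 166., 177., 188., 199.]))
[[307.3999938964844, 206.39999389648438], [317.5, 166.10000610351562], [345.0, 173.0], [334.8999938964844, 213.1999969482422]] 0.043059825598512624 0.029111594323397303 [ 0.51933756 -0.34869251  0.15      ] 0.10615927795592368Traceback (most recent call last):
  File "<stdin>", line 11, in <module>
ValueError: max() iterable argument is empty
```

move_arm(
  increments=[
    [1,0,0,0,0,0,0.13],
    [1,0,0,0,0,0,0.125],
    [1,0.1,-0.4,0,0,0,0],
    [1,0.13,-0.8,0,0,0,0],
    [1,0.13,-0.8,0,0,0,0],
    [1,0.13,-0.8,0,0,0,0],
    [1,0.13,-0.8,0,0,0,0],
    [1,0.13,-0.8,0,0,0,0],
    [1,0.13,-0.8,0,0,0,0],
    [1,0.13,-0.8,0,0,0,0],
    [1,0.13,-0.8,0,0,0,0],
    [1,0.13,-0.6,0,0,0,0],
    [1,0,-0.2,0,0,0,0],
    [1,0,0,0,0,0,0],
  ],
)

```text
time_s: 4.25
ee_pos: [0.5175, 0.0356, 0.3356]
eef_rot: [3.141, -0.0, 0.104]
force: [0.4, -0.5, -0.1]
grip_width: 0.0941
grip_force: 0.0
```

```bash
python3 - <<'E'
from h import *
import pickle
o=ctrl.get_obs();w=ctrl.camera('wrist')
T=wristT(w,o);print(o['time_s'],o['ee_pos'],o['eef_rot'])
pickle.dump((w,T),open('p1.pkl','wb'))
s=ctrl.camera('scene');d=ctrl.camera('side');pickle.dump((s,d),open('sd.pkl','wb'))
for r in ctrl.cut_out('panel',w)[:2]: 
    m=r['mask'];print(r['conf'],r['centre'],m.sum(),m.any(0).nonzero()[0][[0,-1]],m.any(1).nonzero()[0][[0,-1]])
cv2.imwrite('pics/w2.png',w['color'])
E
```

```text
4.25 [0.51753684 0.03563822 0.33556146] [ 3.14148143e+00 -1.56280931e-04  1.04181092e-01]
0.63 [170.3, 335.0] 16179 [208 456] [126 216]
```

View pics/w2.png

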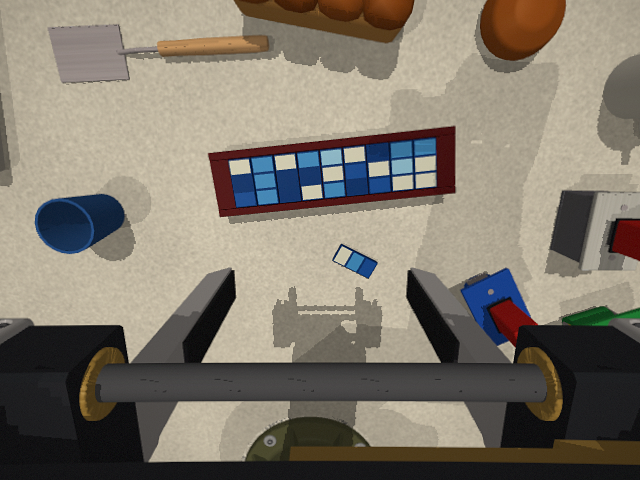

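The wrist view shows the whole panel, with frame corners near (209,154), (455,127), (455,191) and (220,216). The spare tile is at (355,261), and the roller in its stand is at (620,235).

```bash
cat > fit.py <<'E'
from h import *
import pickle
from scipy.optimize import least_squares
w,T=pickle.load(open('p1.pkl','rb'));s,d=pickle.load(open('sd.pkl','rb'))
def corners(p,near):
    r=best('panel',p,near)
    if r is None: return None
    m=r['mask'].astype(np.uint8);hull=cv2.convexHull(max(cv2.findContours(m,0,1)[0],key=cv2.contourArea)).reshape(-1,2)
    return hull
g=cv2.cvtColor(w['color'],cv2.COLOR_BGR2GRAY)
c0=np.array([(209,154),(455,127),(455,191),(220,216)],np.float32)
# edge lines: sample colour gradient (maroon: low G) across each side
G=cv2.GaussianBlur(w['color'][...,1],(0,0),1).astype(float)
L=[]
for i in range(4):
    a,b=c0[i],c0[(i+1)%4];n=np.array([b[1]-a[1],a[0]-b[0]])/np.linalg.norm(b-a) # outward
    pts=[]
    for t in np.linspace(.08,.92,40):
        q=a+t*(b-a);k=np.arange(-6,6.1,.25);xy=q+k[:,None]*n
        v=cv2.remap(G.astype(np.float32),xy[:,0].astype(np.float32)[None],xy[:,1].astype(np.float32)[None],1)[0]
        gr=np.diff(v);j=gr.argmax()
        pts.append(q+(k[j]+.125)*n)
    L.append(cv2.fitLine(np.array(pts,np.float32),cv2.DIST_HUBER,0,.01,.01).ravel())
C=[]
for i in range(4):
    a=L[i-1];b=L[i];t=np.linalg.solve(np.c_[a[:2],-b[:2]],b[2:]-a[2:]);C.append(a[2:]+t[0]*a[:2])
C=np.array(C);print('corners',C.round(1).tolist())
def P(v):
    x,y,yaw,h,lean=v
    l=np.array([(.16,.043),(-.16,.043),(-.16,-.043),(.16,-.043)])
    e=np.array([np.cos(yaw),np.sin(yaw)]);f=np.array([-e[1],e[0]])
    xy=np.array([x,y])+l[:,:1]*e+l[:,1:]*f
    return np.c_[xy,h-lean*l[:,0]]
if __name__=='__main__':
    # image-left = world +y ; choose panel +x to image left
    Q=at_z(w,C,.044,T);print(Q.round(4).tolist())
    for dirn in (0,1):
        idx=[0,1,2,3] if not dirn else [2,3,0,1]
        v0=[.58,.03,np.arctan2(*(Q[0]-Q[1])[[1,0]]) ,.044,0]
        f=lambda v:np.r_[(proj(w,P(v),T)-C[[3,2,1,0]] if 0 else 0)]
    def order(v):
        pr=proj(w,P(v),T);return pr
    v0=[Q[:,0].mean(),Q[:,1].mean(),np.arctan2(*(Q[0]+Q[3]-Q[1]-Q[2])[[1,0]]),.044,0]
    pr=order(v0);D=np.linalg.norm(pr[:,None]-C[None],axis=2).argmin(1);print('match',D)
    r=least_squares(lambda v:np.r_[(order(v)-C[D]).ravel(),(v[3]-.044)/.005,v[4]/.015],v0,x_scale=[.01,.01,.01,.01,.01])
    print('fit',r.x.round(4).tolist(),'res',(order(r.x)-C[D]).round(2).tolist())
    for n,p,c in (('scene',s,(367,277)),('side',d,(280,285))):
        print(n,proj(p,P(r.x)).round(1).tolist()); h=corners(p,c); print('  hull',None if h is None else cv2.approxPolyDP(h.astype(np.int32).reshape(-1,1,2),2,True).reshape(-1,2).tolist())
    for n in ('spare','loaf'):
        for q in ctrl.cut_out(n,w)[:1] : print(n,q['conf'],at_z(w,[q['centre'][::-1]],.008,T))
E
python3 fit.py
```

```text
corners [[207.6999969482422, 152.8000030517578], [454.1000061035156, 125.69999694824219], [454.1000061035156, 192.6999969482422], [219.60000610351562, 216.89999389648438]]
[[0.561, 0.1856, 0.044], [0.6276, -0.1262, 0.044], [0.5433, -0.144, 0.044], [0.4772, 0.168, 0.044]]
match [3 2 1 0]
fit [0.5522, 0.0208, 1.7803, 0.0426, 0.0005] res [[-0.0, 0.01], [0.1, -0.13], [0.04, 0.15], [-0.14, -0.01]]
scene [[422.1, 268.7], [310.1, 261.5], [305.3, 278.3], [422.5, 286.3]]
  hull [[307, 275], [311, 262], [320, 260], [421, 269], [424, 284], [422, 290], [410, 297], [321, 291], [308, 280]]
side [[259.6, 333.2], [332.0, 240.5], [300.6, 229.1], [224.4, 317.2]]
  hull [[332, 241], [332, 247], [323, 264], [268, 335], [258, 339], [225, 323], [225, 317], [300, 231]]
spare 0.88 [[ 0.41846963 -0.03060254  0.008     ]]
loaf 0.88 [[0.74629803 0.02506087 0.008     ]]
```

move_arm(
  increments=[
    [1,0,0.4,0,0,0,0],
    [1,-0.1,0.8,0,0,0,0],
    [1,-0.1,0.8,0,0,0,0],
    [1,-0.1,0.8,0,0,0,0],
    [1,-0.1,0.8,0.2,0,0,0],
    [1,-0.1,0.8,0.4,0,0,0],
    [1,-0.1,0.8,0.4,0,0,0],
    [1,-0.1,0.8,0.4,0,0,0],
    [1,-0.1,0.8,0.4,0,0,0],
    [1,-0.1,0.67,0.3,0,0,0],
    [1,0,0,0.1,0,0,0],
    [1,0,0,0,0,0,0],
  ],
)

```text
time_s: 5.85
ee_pos: [0.5107, -0.3413, 0.2243]
eef_rot: [-3.14, 0.001, 0.101]
force: [0.0, 0.7, 1.1]
grip_width: 0.0942
grip_force: 0.0
```

```bash
cat > look.py <<'E'
from h import *
import sys
o=ctrl.get_obs();w=ctrl.camera('wrist');T=wristT(w,o);print(o['time_s'],o['ee_pos'],o['eef_rot'])
b,g,r=[w['color'][...,i].astype(int) for i in range(3)]
m=((r>110)&(g<70)&(b<70)).astype(np.uint8)
n,l,st,c=cv2.connectedComponentsWithStats(m)
for i in range(1,n):
    if st[i][4]>800:
        cn=max(cv2.findContours((l==i).astype(np.uint8),0,1)[0],key=cv2.contourArea);B=cv2.boxPoints(cv2.minAreaRect(cn))
        Q=at_z(w,B,.150,T);print(B.round(0).tolist(),np.linalg.norm(Q[0]-Q[1]),np.linalg.norm(Q[1]-Q[2]),Q.mean(0),np.arctan2(*(Q[1]-Q[0])[[1,0]]))
cv2.imwrite(f'pics/{sys.argv[1]}.png',w['color'])
E
python3 look.py w3
```

```text
5.85 [ 0.51073316 -0.34127807  0.22430912] [-3.14014756e+00  1.35137722e-03  1.01331907e-01]
[[310.0, 199.0], [349.0, 199.0], [349.0, 262.0], [310.0, 262.0]] 0.02841860548653846 0.048695839995460656 [ 0.5223754  -0.34852166  0.15      ] -1.4687791097614868
```

View pics/w3.png

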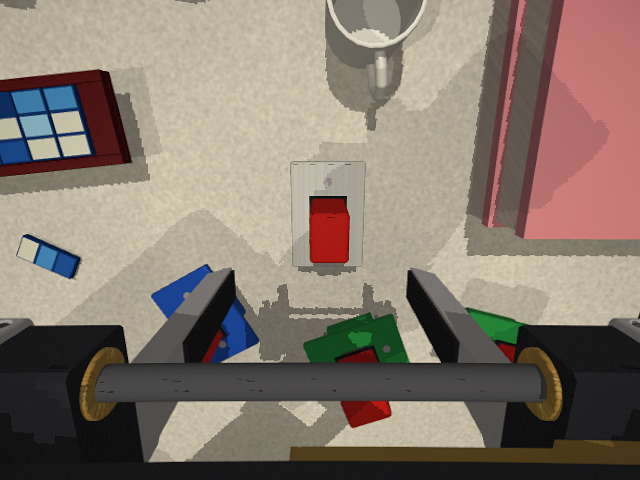

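The view shows the handle top face at columns 310–349 and rows 212–262, and the crosshead at columns 291–365 and rows 162–266. The yaw is already aligned. The blue look-alike's plate is near the left finger at (205,305), so I'll check clearance.

```bash
python3 - <<'E'
from h import *
o=ctrl.get_obs();w=ctrl.camera('wrist');T=wristT(w,o);print(o['ee_pos'])
Q=at_z(w,[(310,212),(349,212),(349,262.5),(310,262.5)],.15,T);print(Q.round(4).tolist(),Q.mean(0))
Q=at_z(w,[(291,161.5),(365,161.5),(363,266.5),(292,266.5)],.072,T);print(Q.round(4).tolist(),Q.mean(0))
print('blue/green plate',at_z(w,[(207,267),(152,295),(257,340),(380,314),(304,343),(466,307)],.072,T).round(3).tolist())
print('lookalike handles',at_z(w,[(215,345),(360,395),(508,350)],.15,T).round(3).tolist())
E
```

```text
[ 0.51121505 -0.34065572  0.22543391]
[[0.5358, -0.3321, 0.15], [0.5388, -0.3607, 0.15], [0.4995, -0.3657, 0.15], [0.4964, -0.3358, 0.15]] [ 0.51763858 -0.34857466  0.15      ]
[[0.5652, -0.3094, 0.072], [0.5723, -0.3777, 0.072], [0.4693, -0.3899, 0.072], [0.4619, -0.3187, 0.072]] [ 0.51715129 -0.3489189   0.072     ]
blue/green plate [[0.453, -0.234, 0.072], [0.416, -0.179, 0.072], [0.375, -0.288, 0.072], [0.419, -0.415, 0.072], [0.376, -0.339, 0.072], [0.436, -0.502, 0.072]]
lookalike handles [[0.417, -0.265, 0.15], [0.381, -0.39, 0.15], [0.438, -0.505, 0.15]]
```

move_arm(
  increments=[
    [1,0.1,0.17,0,0,0,0],
    [1,0,0,0.4,0,0,0],
    [1,0,0,0.6,0,0,0],
    [1,0,0,0.6,0,0,0],
    [1,0,0,0.5,0,0,0],
    [1,0,0,0.3,0,0,0],
    [1,0,0,0.1,0,0,0],
    [1,0,0,0,0,0,0],
  ],
)

```text
time_s: 6.75
ee_pos: [0.5175, -0.3486, 0.1011]
eef_rot: [3.141, -0.0, 0.103]
force: [0.4, -0.3, -1.0]
grip_width: 0.0939
grip_force: 0.0
```

```bash
python3 -c "
from station import ctrl
o=ctrl.get_obs();print(o['ee_pos'],o['eef_rot'],o['force'],o['moment'])"
```

```text
[ 0.51752081 -0.34863081  0.10106897] [ 3.14117403e+00 -4.24003581e-04  1.03331990e-01] [ 0.37285068 -0.29627063 -0.96613893] [-0.00529213  0.04492216  0.00669043]
```

move_arm(
  increments=[
    [0.1,0,0,0,0,0,0],
    [0.1,0,0,0,0,0,0],
    [0.1,0,0,0,0,0,0],
    [0.1,0,0,0,0,0,0],
    [0.1,0,0,0,0,0,0],
    [0.1,0,0,0,0,0,0],
    [0.1,0,0,0,0,0,0],
    [0.1,0,0,0,0,0,0],
  ],
  force=55,
)

```text
time_s: 7.55
ee_pos: [0.5171, -0.3488, 0.1004]
eef_rot: [-3.141, 0.0, 0.103]
force: [-1.3, 8.8, 5.9]
grip_width: 0.0332
grip_force: 4.1
```

move_arm(
  increments=[
    [0.1,0,0,0,0,0,0],
    [0.1,0,0,0,0,0,0],
    [0.1,0,0,0,0,0,0],
    [0.1,0,0,0,0,0,0],
  ],
)

```text
time_s: 7.95
ee_pos: [0.5172, -0.3486, 0.1004]
eef_rot: [-3.141, 0.0, 0.103]
force: [-1.0, 3.8, 1.3]
grip_width: 0.0297
grip_force: 55.0
```

move_arm(
  increments=[
    [0.1,0,0,-0.2,0,0,0],
    [0.1,0,0,-0.4,0,0,0],
    [0.1,0,0,-0.5,0,0,0],
    [0.1,0,0,-0.5,0,0,0],
    [0.1,0,0,-0.3,0,0,0],
    [0.1,0,0,-0.1,0,0,0],
    [0.1,0.12,-0.29,0,0,0,0],
    [0.1,0.25,-0.6,0,0,0,0],
    [0.1,0.25,-0.6,0,0,0,0],
    [0.1,0.25,-0.6,0,0,0,0],
    [0.1,0.25,-0.6,0,0,0,0],
    [0.1,0.25,-0.6,0,0,0,0],
    [0.1,0.25,-0.6,0,0,0,0],
    [0.1,0.15,-0.4,0,0,0,0],
    [0.1,0,0,0.2,0,0,-0.05],
    [0.1,0,0,0.4,0,0,-0.057],
    [0.1,0,0,0.3,0,0,0],
    [0.1,0,0,0.1,0,0,0],
    [0.1,0,0,0,0,0,0],
    [0.1,0,0,0,0,0,0],
  ],
)

```text
time_s: 9.95
ee_pos: [0.5834, -0.1263, 0.1509]
eef_rot: [3.141, -0.0, 0.21]
force: [-0.1, -0.3, -5.6]
grip_width: 0.03
grip_force: 55.0
```

```bash
cat > st.py <<'E'
from h import *
o=ctrl.get_obs();p=o['ee_pos'];c=np.array([.5522,.0208]);y=1.7803;e=np.array([np.cos(y),np.sin(y)]);q=p[:2]-c
print('t',o['time_s'],'panel x,y mm',round(1e3*q@e,1),round(1e3*(q@np.array([-e[1],e[0]])),1),'z',round(1e3*p[2],2),'yawerr',o['eef_rot'][2]-(y-np.pi/2),'rot',o['eef_rot'].round(4),'F',o['force'].round(2),'M',o['moment'].round(2),'grip',o['grip_width'],o['grip_force'])
E
python3 st.py; python3 -c "
from h import *
s=ctrl.camera('side')['color'];cv2.imwrite('pics/s2.png',cv2.resize(s[150:390,180:500],(800,600)))"
```

```text
t 9.95 panel x,y mm -150.3 0.1 z 150.94 yawerr 0.00015985406808116664 rot [ 3.1414e+00 -5.0000e-04  2.0970e-01] F [-0.05 -0.35 -5.64] M [-0.06 -0.06  0.  ] grip 0.029983950854343893 54.99751925468445
```

View pics/s2.png

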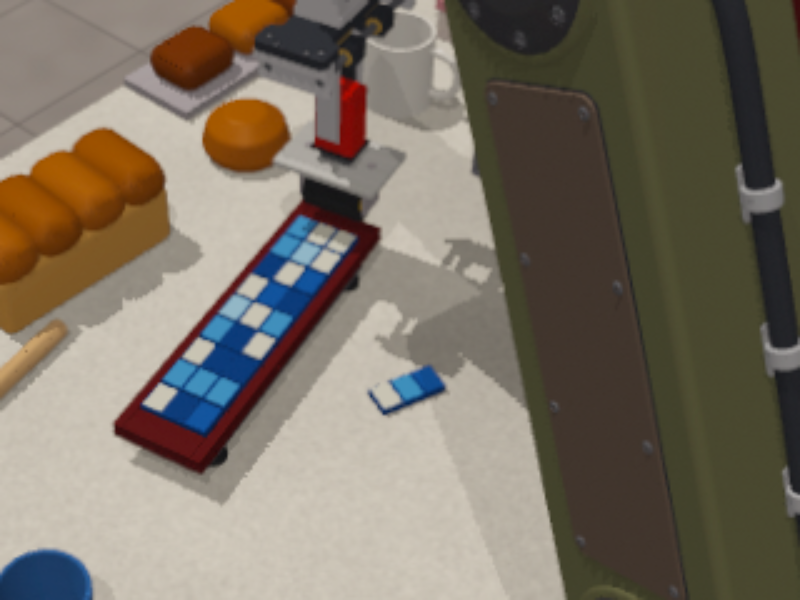

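The roller is held upright with its drum just over the panel's -x rim end, and nothing is touching. I'll descend in small steps and watch the force.

move_arm(
  increments=[
    [0.1,0,0,0.06,0,0,0],
    [0.1,0,0,0.06,0,0,0],
    [0.1,0,0,0.06,0,0,0],
    [0.1,0,0,0,0,0,0],
    [0.1,0,0,0,0,0,0],
  ],
)

```text
time_s: 10.5
ee_pos: [0.5832, -0.1264, 0.1414]
eef_rot: [-3.142, 0.0, 0.21]
force: [-0.2, 0.2, -5.6]
grip_width: 0.0296
grip_force: 55.0
```

move_arm(
  increments=[
    [0.1,0,0,0.03,0,0,0],
    [0.1,0,0,0.03,0,0,0],
    [0.1,0,0,0,0,0,0],
    [0.1,0,0,0,0,0,0],
  ],
)

```text
time_s: 10.9
ee_pos: [0.5833, -0.1264, 0.1388]
eef_rot: [3.141, -0.001, 0.21]
force: [-0.0, 0.4, -2.2]
grip_width: 0.0295
grip_force: 55.0
```

move_arm(
  increments=[
    [0.1,0,0,0.02,0,0,0],
    [0.1,0,0,0,0,0,0],
    [0.1,0,0,0,0,0,0],
  ],
)

```text
time_s: 11.2
ee_pos: [0.5834, -0.1265, 0.1378]
eef_rot: [3.141, -0.001, 0.21]
force: [-0.1, -0.3, 0.9]
grip_width: 0.0298
grip_force: 55.0
```

```bash
cat > avg.py <<'E'
from h import *
F=[];Z=[]
for i in range(4): o=ctrl.get_obs();F.append(o['force']);Z.append(o['ee_pos']);ctrl.camera('wrist')
print('F',np.mean(F,0).round(2),np.std(F,0).round(2),'p',np.mean(Z,0).round(4),np.std(Z,0).round(5));import st
E
python3 avg.py
```

```text
F [-0.05  0.08  1.16] [0.16 0.33 0.44] p [ 0.5833 -0.1264  0.1378] [3.e-05 1.e-05 7.e-05]
t 11.4 panel x,y mm -150.5 0.2 z 137.64 yawerr 0.0003143456453444937 rot [ 3.1414e+00 -4.0000e-04  2.0980e-01] F [ 0.2  -0.12  1.77] M [ 0.01  0.06 -0.02] grip 0.029723968451476332 54.99968469142914
```

move_arm(
  increments=[
    [0.1,0,0,-0.14,0,0,0],
    [0.1,0,0,-0.14,0,0,0],
    [0.1,0,-0.3,0,0,0,0],
    [0.1,0,-0.6,0,0,0,0],
    [0.1,0,-0.6,0,0,0,0],
    [0.1,0,-0.6,0,0,0,0],
    [0.1,0,-0.6,0,0,0,0],
    [0.1,0,-0.6,0,0,0,0],
    [0.1,0,-0.6,0,0,0,0],
    [0.1,0,-0.6,0,0,0,0],
    [0.1,0,-0.6,0,0,0,0],
    [0.1,0,-0.6,0,0,0,0],
    [0.1,0,-0.3,0,0,0,0],
    [0.1,0,0,0.04,0,0,0],
    [0.1,0,0,0,0,0,0],
    [0.1,0,0,0.06,0,0,0],
    [0.1,0,0,0,0,0,0],
    [0.1,0,0,0,0,0,0],
  ],
)

```text
time_s: 13.2
ee_pos: [0.5208, 0.1664, 0.1463]
eef_rot: [3.142, 0.0, 0.209]
force: [-0.1, 0.2, -5.6]
grip_width: 0.03
grip_force: 55.0
```

```bash
python3 st.py
```

```text
t 13.2 panel x,y mm 149.0 0.4 z 146.34 yawerr -0.0006938131656955004 rot [3.1416e+00 3.0000e-04 2.0880e-01] F [-0.06  0.25 -5.57] M [ 0.02 -0.07 -0.06] grip 0.029992194506987483 54.99748706817627
```

move_arm(
  increments=[
    [0.1,0,0,0.06,0,0,0],
    [0.1,0,0,0,0,0,0],
    [0.1,0,0,0,0,0,0],
  ],
)

```text
time_s: 13.5
ee_pos: [0.5207, 0.167, 0.1434]
eef_rot: [-3.142, 0.0, 0.21]
force: [0.7, -0.3, -6.2]
grip_width: 0.0297
grip_force: 55.0
```

move_arm(
  increments=[
    [0.1,0,0,0.06,0,0,0],
    [0.1,0,0,0,0,0,0],
    [0.1,0,0,0,0,0,0],
  ],
)

```text
time_s: 13.8
ee_pos: [0.5206, 0.1671, 0.1403]
eef_rot: [3.142, 0.0, 0.21]
force: [-0.7, -0.1, -5.1]
grip_width: 0.0295
grip_force: 55.0
```

move_arm(
  increments=[
    [0.1,0,0,0.05,0,0,0],
    [0.1,0,0,0,0,0,0],
    [0.1,0,0,0,0,0,0],
  ],
)

```text
time_s: 14.1
ee_pos: [0.5207, 0.167, 0.1379]
eef_rot: [-3.142, 0.0, 0.21]
force: [0.2, -0.6, -5.3]
grip_width: 0.0301
grip_force: 55.0
```

move_arm(
  increments=[
    [0.1,0,0,0.04,0,0,0],
    [0.1,0,0,0,0,0,0],
    [0.1,0,0,0,0,0,0],
  ],
)

```text
time_s: 14.4
ee_pos: [0.5207, 0.167, 0.1359]
eef_rot: [3.142, 0.0, 0.21]
force: [-0.6, 1.3, -5.9]
grip_width: 0.0299
grip_force: 55.0
```

move_arm(
  increments=[
    [0.1,0,0,0.04,0,0,0],
    [0.1,0,0,0,0,0,0],
    [0.1,0,0,0,0,0,0],
  ],
)

```text
time_s: 14.7
ee_pos: [0.5209, 0.1671, 0.1343]
eef_rot: [-3.141, -0.001, 0.21]
force: [-0.4, 0.2, -1.1]
grip_width: 0.0296
grip_force: 55.0
```

move_arm(
  increments=[
    [0.1,0,0,0.03,0,0,0],
    [0.1,0,0,0,0,0,0],
    [0.1,0,0,0,0,0,0],
  ],
)

```text
time_s: 15.0
ee_pos: [0.5209, 0.1672, 0.1328]
eef_rot: [-3.141, -0.001, 0.21]
force: [-0.5, 1.4, 3.1]
grip_width: 0.0296
grip_force: 55.0
```

```bash
python3 avg.py
```

```text
F [-0.55  1.69  3.41] [0.26 0.18 0.67] p [0.5209 0.1672 0.1328] [1.e-05 1.e-05 3.e-05]
t 15.2 panel x,y mm 149.7 0.2 z 132.66 yawerr 0.0003328385073617657 rot [-3.1414e+00 -5.0000e-04  2.0980e-01] F [-0.53  1.79  3.35] M [0.49 0.12 0.02] grip 0.02986671708917111 55.0003445148468
```

Contact is 9 N at z=132.8 mm here, against 6.8 N at 137.8 mm at the -x end. That is about 0.014 rad of lean, and 13 N needs z=131.5 mm here and 135.7 mm at the -x end. I'll press and start rolling towards -x.

move_arm(
  increments=[
    [0.1,0,0,0.024,0,0,0],
    [0.1,0,0.04,0,0,0,0],
    [0.1,0,0.08,-0.001,0,0,0],
    [0.1,0,0.08,-0.001,0,0,0],
    [0.1,0,0.08,-0.001,0,0,0],
    [0.1,0,0.08,-0.001,0,0,0],
  ],
)

```text
time_s: 15.8
ee_pos: [0.5247, 0.1492, 0.1318]
eef_rot: [3.141, -0.001, 0.21]
force: [-0.4, 0.2, 5.9]
grip_width: 0.0299
grip_force: 55.0
```

```bash
python3 st.py
```

```text
t 15.8 panel x,y mm 131.3 0.2 z 131.77 yawerr 0.0002994347335976144 rot [ 3.1413e+00 -8.0000e-04  2.0980e-01] F [-0.41  0.18  5.94] M [0.12 0.11 0.01] grip 0.029925876363417654 55.00126004219055
```

move_arm(
  increments=[
    [0.1,0,0.1,0.004,0,0,0],
    [0.1,0,0.1,0.002,0,0,0],
    [0.1,0,0.1,-0.0014,0,0,0],
    [0.1,0,0.1,-0.0014,0,0,0],
    [0.1,0,0.1,-0.0014,0,0,0],
    [0.1,0,0.1,-0.0014,0,0,0],
    [0.1,0,0.1,-0.0014,0,0,0],
    [0.1,0,0.1,-0.0014,0,0,0],
  ],
)

```text
time_s: 16.6
ee_pos: [0.5331, 0.11, 0.1322]
eef_rot: [3.141, -0.001, 0.21]
force: [-1.1, 0.1, 8.9]
grip_width: 0.0296
grip_force: 55.0
```

```bash
python3 st.py
```

```text
t 16.6 panel x,y mm 91.2 0.1 z 132.17 yawerr 0.0002845073196953152 rot [ 3.1413e+00 -1.1000e-03  2.0980e-01] F [-1.07  0.14  8.89] M [0.16 0.32 0.  ] grip 0.029563854102918757 55.00214159488678
```

move_arm(
  increments=[
    [0.1,0,0.1,-0.004,0,0,0],
    [0.1,0,0.1,-0.003,0,0,0],
    [0.1,0,0.1,-0.0014,0,0,0],
    [0.1,0,0.1,-0.0014,0,0,0],
    [0.1,0,0.1,-0.0014,0,0,0],
    [0.1,0,0.1,-0.0014,0,0,0],
  ],
)

```text
time_s: 17.2
ee_pos: [0.5394, 0.0807, 0.1328]
eef_rot: [3.141, -0.001, 0.21]
force: [-1.9, 1.1, 9.7]
grip_width: 0.0298
grip_force: 55.0
```

```bash
python3 avg.py
```

```text
F [-1.64 -0.25  9.98] [0.26 0.98 0.31] p [0.5395 0.0803 0.1329] [6.0e-05 2.4e-04 2.0e-05]
t 17.4 panel x,y mm 61.1 0.1 z 132.86 yawerr -1.330899392248952e-05 rot [ 3.141e+00 -1.100e-03  2.095e-01] F [-0.94  0.26  9.99] M [-0.06  0.32 -0.08] grip 0.02971220399245484 55.00232219696045
```

move_arm(
  increments=[
    [0.1,0,0.06,-0.008,0,0,0],
    [0.1,0,0.1,-0.006,0,0,0],
    [0.1,0,0.1,-0.0014,0,0,0],
    [0.1,0,0.1,-0.0014,0,0,0],
    [0.1,0,0.1,-0.0014,0,0,0],
    [0.1,0,0.1,-0.0014,0,0,0],
  ],
)

```text
time_s: 18.0
ee_pos: [0.5452, 0.0532, 0.1338]
eef_rot: [3.141, -0.001, 0.21]
force: [-1.3, 0.2, 8.7]
grip_width: 0.03
grip_force: 55.0
```

```bash
python3 st.py
```

```text
t 18.0 panel x,y mm 33.2 0.1 z 133.77 yawerr 0.00032757038684416706 rot [ 3.1411e+00 -9.0000e-04  2.0980e-01] F [-1.33  0.16  8.68] M [0.12 0.32 0.03] grip 0.029984450260756104 55.00213623046875
```

move_arm(
  increments=[
    [0.1,0,0.1,-0.005,0,0,0],
    [0.1,0,0.1,-0.003,0,0,0],
    [0.1,0,0.1,-0.0018,0,0,0],
    [0.1,0,0.1,-0.0018,0,0,0],
    [0.1,0,0.1,-0.0018,0,0,0],
    [0.1,0,0.1,-0.0018,0,0,0],
    [0.1,0,0.1,-0.0018,0,0,0],
  ],
)

```text
time_s: 18.7
ee_pos: [0.5524, 0.019, 0.1346]
eef_rot: [3.141, -0.001, 0.21]
force: [-1.8, 4.2, 8.9]
grip_width: 0.0296
grip_force: 55.0
```

```bash
python3 st.py
```

```text
t 18.7 panel x,y mm -1.8 0.1 z 134.58 yawerr 0.0002773332991734545 rot [ 3.1411e+00 -9.0000e-04  2.0980e-01] F [-1.8   4.24  8.87] M [ 1.05  0.46 -0.03] grip 0.02960887386866465 55.001081228256226
```

move_arm(
  increments=[
    [0.1,0,0.1,-0.005,0,0,0],
    [0.1,0,0.1,-0.005,0,0,0],
    [0.1,0,0.1,-0.0018,0,0,0],
    [0.1,0,0.1,-0.0018,0,0,0],
    [0.1,0,0.1,-0.0018,0,0,0],
    [0.1,0,0.1,-0.0018,0,0,0],
    [0.1,0,0.1,-0.0018,0,0,0],
  ],
)

```text
time_s: 19.4
ee_pos: [0.5596, -0.0149, 0.1353]
eef_rot: [-3.141, -0.001, 0.21]
force: [-0.7, 3.1, 7.5]
grip_width: 0.03
grip_force: 55.0
```

```bash
python3 st.py
```

```text
t 19.4 panel x,y mm -36.5 0.2 z 135.33 yawerr 0.00025480068547101276 rot [-3.1414e+00 -6.0000e-04  2.0980e-01] F [-0.72  3.07  7.55] M [0.67 0.19 0.02] grip 0.029974611449990477 55.00162482261658
```

move_arm(
  increments=[
    [0.1,0,0.1,-0.001,0,0,0],
    [0.1,0,0.1,-0.001,0,0,0],
    [0.1,0,0.1,-0.001,0,0,0],
    [0.1,0,0.1,-0.001,0,0,0],
    [0.1,0,0.1,-0.001,0,0,0],
    [0.1,0,0.1,-0.001,0,0,0],
    [0.1,0,0.1,-0.001,0,0,0],
  ],
)

```text
time_s: 20.1
ee_pos: [0.5669, -0.0493, 0.1356]
eef_rot: [3.141, -0.001, 0.21]
force: [0.5, 0.6, 6.9]
grip_width: 0.0301
grip_force: 55.0
```

```bash
python3 st.py
```

```text
t 20.1 panel x,y mm -71.6 0.2 z 135.64 yawerr 0.0004102716829612607 rot [ 3.1414e+00 -5.0000e-04  2.0990e-01] F [0.46 0.57 6.91] M [ 0.21  0.09 -0.04] grip 0.03006899819650412 55.00142276287079
```

12.5 N, so I'll continue.

move_arm(
  increments=[
    [0.1,0,0.1,0.001,0,0,0],
    [0.1,0,0.1,0,0,0,0],
    [0.1,0,0.1,-0.001,0,0,0],
    [0.1,0,0.1,-0.001,0,0,0],
    [0.1,0,0.1,-0.001,0,0,0],
    [0.1,0,0.1,-0.001,0,0,0],
    [0.1,0,0.1,-0.001,0,0,0],
  ],
)

```text
time_s: 20.8
ee_pos: [0.5742, -0.0837, 0.1358]
eef_rot: [3.141, -0.0, 0.21]
force: [0.2, 0.6, 6.0]
grip_width: 0.03
grip_force: 55.0
```

```bash
python3 st.py
```

```text
t 20.8 panel x,y mm -106.8 0.2 z 135.81 yawerr 0.0003483347103319101 rot [ 3.141e+00 -4.000e-04  2.099e-01] F [0.17 0.62 6.03] M [0.09 0.04 0.03] grip 0.029953976100951987 55.0011545419693
```

move_arm(
  increments=[
    [0.1,0,0.1,0.004,0,0,0],
    [0.1,0,0.1,0.003,0,0,0],
    [0.1,0,0.1,0,0,0,0],
    [0.1,0,0.1,0,0,0,0],
    [0.1,0,0.1,0,0,0,0],
    [0.1,0,0.1,0,0,0,0],
    [0.1,0,0.1,0,0,0,0],
    [0.1,0,0.08,0,0,0,0],
    [0.1,0,0,0,0,0,0],
  ],
)

```text
time_s: 21.7
ee_pos: [0.5823, -0.1223, 0.1354]
eef_rot: [3.141, -0.0, 0.209]
force: [0.9, -0.7, 5.6]
grip_width: 0.0297
grip_force: 55.0
```

```bash
python3 avg.py
```

```text
F [ 0.03 -0.16  5.79] [0.62 0.67 0.52] p [ 0.5823 -0.1221  0.1355] [1.0e-05 1.3e-04 2.0e-05]
t 21.9 panel x,y mm -145.8 0.2 z 135.46 yawerr 0.00020060538378707804 rot [ 3.1407e+00 -5.0000e-04  2.0970e-01] F [-0.03  0.18  6.65] M [-0.02  0.05 -0.01] grip 0.02957392933654206 55.001086592674255
```

The first pass is done. I'll make a second pass back over the tiles at about 13 N to make sure of them.

move_arm(
  increments=[
    [0.1,0,-0.06,0.006,0,0,0],
    [0.1,0,-0.12,0,0,0,0],
    [0.1,0,-0.12,0,0,0,0],
    [0.1,0,-0.12,0,0,0,0],
    [0.1,0,-0.12,0,0,0,0],
    [0.1,0,-0.12,0,0,0,0],
    [0.1,0,-0.12,0,0,0,0],
  ],
)

```text
time_s: 22.6
ee_pos: [0.5742, -0.0835, 0.1353]
eef_rot: [3.141, -0.001, 0.21]
force: [-0.3, -0.5, 6.9]
grip_width: 0.0298
grip_force: 55.0
```

```bash
python3 avg.py
```

```text
F [-0.59  0.16  6.95] [0.43 0.72 0.26] p [ 0.5741 -0.0831  0.1353] [5.0e-05 2.8e-04 1.0e-05]
t 22.8 panel x,y mm -106.6 0.2 z 135.32 yawerr 0.0005489593466552201 rot [ 3.1408e+00 -6.0000e-04  2.1010e-01] F [-1.13  0.82  7.01] M [0.08 0.09 0.08] grip 0.02984110790806541 55.00142812728882
```

move_arm(
  increments=[
    [0.1,0,-0.12,0,0,0,0],
    [0.1,0,-0.12,0,0,0,0],
    [0.1,0,-0.12,0,0,0,0],
    [0.1,0,-0.12,0,0,0,0],
    [0.1,0,-0.12,0,0,0,0],
    [0.1,0,-0.12,0,0,0,0],
  ],
)

```text
time_s: 23.4
ee_pos: [0.5667, -0.0483, 0.1354]
eef_rot: [3.141, -0.001, 0.21]
force: [-0.6, -0.6, 7.3]
grip_width: 0.0297
grip_force: 55.0
```

```bash
python3 avg.py
```

```text
F [-0.64  0.16  7.  ] [0.33 0.7  0.19] p [ 0.5667 -0.0479  0.1354] [5.0e-05 2.9e-04 1.0e-05]
t 23.6 panel x,y mm -70.6 0.1 z 135.35 yawerr 0.0005742064905294164 rot [ 3.1408e+00 -8.0000e-04  2.1010e-01] F [-0.37 -0.48  7.83] M [ 0.09  0.14 -0.  ] grip 0.02989234533072287 55.001585483551025
```

move_arm(
  increments=[
    [0.1,0,0,-0.12,0,0,0],
    [0.1,0,0,-0.12,0,0,0],
    [0.1,0,0,0,0,0,0],
    [0.1,0,0,0,0,0,0],
  ],
)

```text
time_s: 24.0
ee_pos: [0.5662, -0.0482, 0.1464]
eef_rot: [-3.141, 0.001, 0.21]
force: [-0.5, -0.2, -5.0]
grip_width: 0.0296
grip_force: 55.0
```

```bash
python3 avg.py; python3 - <<'E'
from h import *
o=ctrl.get_obs();w=ctrl.camera('wrist');s=ctrl.camera('scene')
big=cv2.resize(w['color'][100:300,170:490],(800,500),interpolation=cv2.INTER_CUBIC);cv2.imwrite('pics/w4.png',big)
E
```

```text
F [-0.24 -0.37 -5.46] [0.28 0.37 0.62] p [ 0.5662 -0.0481  0.1464] [4.e-05 2.e-05 5.e-05]
t 24.2 panel x,y mm -70.3 0.5 z 146.49 yawerr 0.0003238713371493951 rot [-3.1414e+00  7.0000e-04  2.0980e-01] F [-0.55  0.06 -4.89] M [ 0.03 -0.01  0.07] grip 0.02966206495627028 54.99747633934021
```

View pics/w4.png

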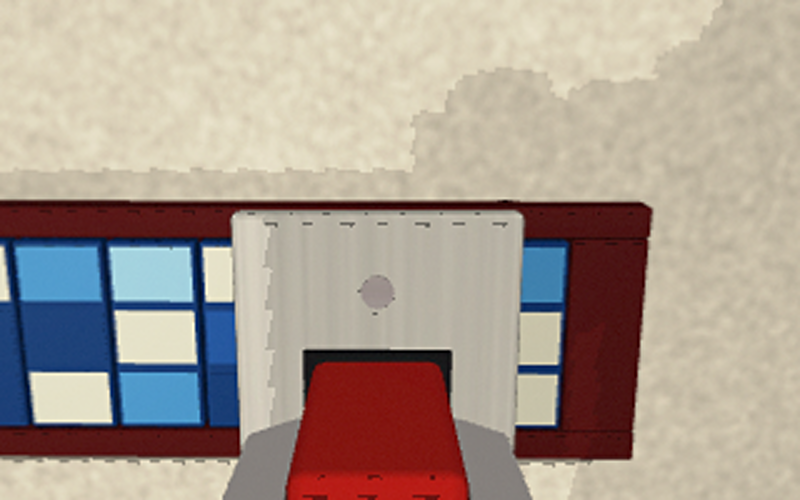

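Tare is unchanged at -5.5 N, so the force readings are good. The view shows the roller upright over the panel near its -x end, centred across the tiles. I'll press again and measure at tile centres, aiming slightly firmer at about 14 N.

move_arm(
  increments=[
    [0.1,0,-0.2,0.12,0,0,0],
    [0.1,0,0,0.06,0,0,0],
    [0.1,0,0,0.05,0,0,0],
    [0.1,0,0,0.016,0,0,0],
    [0.1,0,0,0,0,0,0],
    [0.1,0,0,0,0,0,0],
  ],
)

```text
time_s: 24.9
ee_pos: [0.5646, -0.0386, 0.1355]
eef_rot: [3.141, -0.001, 0.21]
force: [-3.4, -0.6, 6.8]
grip_width: 0.0298
grip_force: 55.0
```

```bash
python3 avg.py
```

```text
F [-3.74 -0.66  6.79] [0.4  0.21 0.41] p [ 0.5646 -0.0385  0.1355] [2.e-05 1.e-05 1.e-05]
t 25.1 panel x,y mm -60.6 0.2 z 135.54 yawerr 0.0004425042938032142 rot [ 3.1409e+00 -9.0000e-04  2.0990e-01] F [-3.47 -0.31  7.63] M [-0.12  1.    0.06] grip 0.02983038710287706 55.001771450042725
```

move_arm(
  increments=[
    [0.1,0,-0.12,0.002,0,0,0],
    [0.1,0,-0.12,0.002,0,0,0],
    [0.1,0,-0.12,0.002,0,0,0],
    [0.1,0,-0.12,0.002,0,0,0],
    [0.1,0,-0.12,0.002,0,0,0],
    [0.1,0,0,0,0,0,0],
  ],
)

```text
time_s: 25.7
ee_pos: [0.5583, -0.0086, 0.1351]
eef_rot: [3.141, -0.001, 0.21]
force: [-3.2, -0.2, 7.9]
grip_width: 0.03
grip_force: 55.0
```

```bash
python3 avg.py
```

```text
F [-3.35  0.14  7.39] [0.46 0.27 0.54] p [ 0.5584 -0.0089  0.1351] [3.0e-05 1.7e-04 1.0e-05]
t 25.9 panel x,y mm -30.6 0.2 z 135.1 yawerr 0.0004539110309702554 rot [ 3.141e+00 -9.000e-04  2.100e-01] F [-4.01 -0.17  8.2 ] M [-0.08  1.06  0.06] grip 0.029894221060966186 55.00172317028046
```

move_arm(
  increments=[
    [0.1,0,-0.12,0.003,0,0,0],
    [0.1,0,-0.12,0.003,0,0,0],
    [0.1,0,-0.12,0.002,0,0,0],
    [0.1,0,-0.12,0.002,0,0,0],
    [0.1,0,-0.12,0.002,0,0,0],
    [0.1,0,0,0,0,0,0],
  ],
)

```text
time_s: 26.5
ee_pos: [0.5521, 0.0208, 0.1346]
eef_rot: [3.141, -0.001, 0.21]
force: [-4.2, -0.7, 8.3]
grip_width: 0.0297
grip_force: 55.0
```

```bash
python3 avg.py
```

```text
F [-3.94 -0.68  8.42] [0.15 0.26 0.15] p [0.5521 0.0205 0.1346] [4.0e-05 1.7e-04 1.0e-05]
t 26.7 panel x,y mm -0.5 0.1 z 134.57 yawerr 0.0004216178517235658 rot [ 3.1411e+00 -1.1000e-03  2.0990e-01] F [-4.25 -0.48  8.62] M [-0.09  1.13 -0.05] grip 0.029757201825920638 55.002089738845825
```

move_arm(
  increments=[
    [0.1,0,-0.12,0.001,0,0,0],
    [0.1,0,-0.12,0.002,0,0,0],
    [0.1,0,-0.12,0.002,0,0,0],
    [0.1,0,-0.12,0.002,0,0,0],
    [0.1,0,-0.12,0.002,0,0,0],
    [0.1,0,0,0,0,0,0],
  ],
)

```text
time_s: 27.3
ee_pos: [0.5459, 0.0502, 0.1341]
eef_rot: [3.141, -0.001, 0.21]
force: [-3.4, -0.2, 8.2]
grip_width: 0.0297
grip_force: 55.0
```

```bash
python3 avg.py
```

```text
F [-3.31 -0.23  8.22] [0.79 0.22 0.29] p [0.546  0.0499 0.1341] [4.0e-05 1.7e-04 1.0e-05]
t 27.5 panel x,y mm 29.5 0.1 z 134.13 yawerr 0.00043981494363221074 rot [ 3.1413e+00 -1.3000e-03  2.0990e-01] F [-2.97 -0.12  9.54] M [-0.07  1.06 -0.06] grip 0.02943760757370145 55.0021630525589
```

move_arm(
  increments=[
    [0.1,0,-0.12,0.002,0,0,0],
    [0.1,0,-0.12,0.002,0,0,0],
    [0.1,0,-0.12,0.002,0,0,0],
    [0.1,0,-0.12,0.002,0,0,0],
    [0.1,0,-0.12,0.002,0,0,0],
    [0.1,0,0,0,0,0,0],
  ],
)

```text
time_s: 28.1
ee_pos: [0.5397, 0.0796, 0.1336]
eef_rot: [3.141, -0.001, 0.21]
force: [-3.3, 0.3, 7.7]
grip_width: 0.0298
grip_force: 55.0
```

```bash
python3 avg.py
```

```text
F [-2.71  0.39  7.68] [0.33 0.2  0.23] p [0.5398 0.0793 0.1336] [3.0e-05 1.6e-04 1.0e-05]
t 28.3 panel x,y mm 59.6 0.0 z 133.58 yawerr 0.00037361132183577617 rot [ 3.1414e+00 -1.4000e-03  2.0990e-01] F [-3.59  0.57  7.88] M [ 0.01  0.87 -0.08] grip 0.029740438621153092 55.00186085700989
```

move_arm(
  increments=[
    [0.1,0,-0.12,0.003,0,0,0],
    [0.1,0,-0.12,0.003,0,0,0],
    [0.1,0,-0.12,0.003,0,0,0],
    [0.1,0,-0.12,0.003,0,0,0],
    [0.1,0,-0.12,0.003,0,0,0],
    [0.1,0,0,0,0,0,0],
  ],
)

```text
time_s: 28.9
ee_pos: [0.5335, 0.109, 0.1328]
eef_rot: [-3.142, -0.002, 0.21]
force: [-2.3, 0.3, 7.7]
grip_width: 0.0298
grip_force: 55.0
```

```bash
python3 avg.py
```

```text
F [-2.35  0.2   7.14] [0.47 0.27 0.48] p [0.5336 0.1087 0.1328] [4.0e-05 1.6e-04 1.0e-05]
t 29.1 panel x,y mm 89.6 -0.1 z 132.84 yawerr 0.0004071402793683898 rot [ 3.1415e+00 -1.6000e-03  2.0990e-01] F [-1.73  0.12  6.17] M [-0.02  0.79 -0.02] grip 0.02996775964409842 55.00166952610016
```

move_arm(
  increments=[
    [0.1,0,-0.12,0.005,0,0,0],
    [0.1,0,-0.12,0.005,0,0,0],
    [0.1,0,-0.12,0.004,0,0,0],
    [0.1,0,-0.12,0.004,0,0,0],
    [0.1,0,-0.12,0.004,0,0,0],
    [0.1,0,0,0,0,0,0],
  ],
)

```text
time_s: 29.7
ee_pos: [0.5273, 0.1384, 0.1318]
eef_rot: [-3.141, -0.002, 0.21]
force: [-1.9, -0.3, 7.4]
grip_width: 0.0297
grip_force: 55.0
```

```bash
python3 avg.py
```

```text
F [-2.   -0.23  7.35] [0.69 0.31 0.48] p [0.5274 0.1381 0.1318] [5.0e-05 1.7e-04 1.0e-05]
t 29.9 panel x,y mm 119.7 -0.2 z 131.8 yawerr 0.0004630806685004263 rot [-3.1415e+00 -1.9000e-03  2.1000e-01] F [-2.23  0.57  7.73] M [ 0.06  0.67 -0.  ] grip 0.02972090585010717 55.00165522098541
```

move_arm(
  increments=[
    [0.1,0,-0.12,0.002,0,0,0],
    [0.1,0,-0.12,0.002,0,0,0],
    [0.1,0,-0.12,0.001,0,0,0],
    [0.1,0,-0.12,0,0,0,0],
    [0.1,0,-0.12,0,0,0,0],
    [0.1,0,0,0,0,0,0],
  ],
)

```text
time_s: 30.5
ee_pos: [0.521, 0.1678, 0.1314]
eef_rot: [-3.141, -0.002, 0.21]
force: [-1.3, 1.2, 6.0]
grip_width: 0.0293
grip_force: 55.0
```

```bash
python3 avg.py
```

```text
F [-1.68  0.72  5.84] [0.67 0.26 0.42] p [0.5211 0.1675 0.1314] [5.0e-05 1.8e-04 1.0e-05]
t 30.7 panel x,y mm 149.7 -0.1 z 131.37 yawerr 0.0003769758816760671 rot [-3.1413e+00 -1.7000e-03  2.0990e-01] F [-2.06  0.67  5.99] M [0.06 0.5  0.02] grip 0.02967683172545872 55.00107407569885
```

The rim at +x now reads slightly lower than expected, and the profile along the panel bows in the middle. I'll check the long rim directly at x=0 with a feather touch, drum off the tiles, to make sure the middle tiles are flush.

move_arm(
  increments=[
    [0.1,0,0,-0.14,0,0,0],
    [0.1,0,0,-0.14,0,0,0],
    [0.1,-0.2,0.4,0,0,0,0],
    [0.1,-0.3,0.6,0,0,0,0],
    [0.1,-0.3,0.7,0,0,0,0],
    [0.1,-0.3,0.7,0,0,0,0],
    [0.1,-0.2,0.6,0,0,0,0],
    [0.1,0,0,0.12,0,0,0],
    [0.1,0,0,0,0,0,0],
    [0.1,0,0,0,0,0,0],
  ],
)

```text
time_s: 31.7
ee_pos: [0.4884, 0.0074, 0.1384]
eef_rot: [-3.141, 0.0, 0.21]
force: [0.6, -0.1, -5.0]
grip_width: 0.0296
grip_force: 55.0
```

```bash
python3 avg.py
```

```text
F [ 0.6   0.05 -5.21] [0.25 0.75 0.4 ] p [0.4885 0.0075 0.1385] [4.e-05 7.e-05 5.e-05]
t 31.9 panel x,y mm 0.2 65.1 z 138.52 yawerr 0.0014070700990400642 rot [-3.1416e+00 -1.0000e-04  2.1090e-01] F [-0.88 -0.48 -5.42] M [ 0.03  0.03 -0.01] grip 0.029589276524911414 54.99751031398773
```

move_arm(
  increments=[
    [0.1,0,0,0.02,0,0,0],
    [0.1,0,0,0,0,0,0],
    [0.1,0,0,0,0,0,0],
  ],
)

```text
time_s: 32.2
ee_pos: [0.4883, 0.0069, 0.1374]
eef_rot: [-3.142, 0.0, 0.21]
force: [0.2, 0.3, -4.6]
grip_width: 0.0297
grip_force: 55.0
```

```bash
python3 avg.py
```

```text
F [ 0.07 -0.45 -5.08] [0.29 0.53 0.31] p [0.4884 0.0068 0.1374] [1.e-05 3.e-05 1.e-05]
t 32.4 panel x,y mm -0.4 65.4 z 137.43 yawerr 0.00027586744249075146 rot [-3.1416  0.      0.2098] F [-0.18 -0.89 -4.88] M [ 0.03 -0.02 -0.  ] grip 0.029937128779333515 54.997429847717285
```

move_arm(
  increments=[
    [0.1,0,0,0.016,0,0,0],
    [0.1,0,0,0,0,0,0],
    [0.1,0,0,0,0,0,0],
  ],
)

```text
time_s: 32.7
ee_pos: [0.4884, 0.0067, 0.1369]
eef_rot: [3.141, -0.0, 0.21]
force: [-1.8, -0.6, -1.1]
grip_width: 0.0295
grip_force: 55.0
```

```bash
python3 avg.py
```

```text
F [-1.52 -0.26  0.26] [0.35 0.23 0.97] p [0.4884 0.0068 0.1369] [1.e-05 1.e-05 2.e-05]
t 32.9 panel x,y mm -0.5 65.3 z 136.81 yawerr 0.0002997482844375732 rot [ 3.1415e+00 -3.0000e-04  2.0980e-01] F [-1.92 -0.38  1.07] M [0.02 0.38 0.01] grip 0.02966496862369866 54.99947905540466
```

move_arm(
  increments=[
    [0.1,0,0,-0.08,0,0,0],
    [0.1,0.15,0,0,0,0,0],
    [0.1,0.15,0,0,0,0,0],
    [0.1,0,0,0.044,0,0,0],
    [0.1,0,0,0,0,0,0],
    [0.1,0,0,0,0,0,0],
  ],
)

```text
time_s: 33.5
ee_pos: [0.5028, 0.01, 0.1381]
eef_rot: [-3.141, 0.001, 0.21]
force: [-0.1, 0.9, -4.9]
grip_width: 0.0295
grip_force: 55.0
```

```bash
python3 avg.py
```

```text
F [-0.12  0.17 -5.1 ] [0.55 0.47 0.22] p [0.5029 0.0099 0.1383] [5.0e-05 3.0e-05 1.3e-04]
t 33.7 panel x,y mm -0.4 50.4 z 138.48 yawerr 0.00025405338271533573 rot [ 3.1416e+00 -1.0000e-04  2.0980e-01] F [-0.21 -0.48 -4.82] M [ 0.06 -0.02  0.  ] grip 0.029686045234705114 54.997485280036926
```

move_arm(
  increments=[
    [0.1,0,0,0.016,0,0,0],
    [0.1,0,0,0,0,0,0],
    [0.1,0,0,0,0,0,0],
  ],
)

```text
time_s: 34.0
ee_pos: [0.503, 0.0099, 0.1377]
eef_rot: [3.142, -0.0, 0.21]
force: [-0.1, 0.5, -5.0]
grip_width: 0.03
grip_force: 55.0
```

```bash
python3 avg.py
```

```text
F [-0.38  0.02 -5.08] [0.46 0.34 0.29] p [0.503  0.0099 0.1376] [1.e-05 1.e-05 0.e+00]
t 34.2 panel x,y mm -0.4 50.3 z 137.64 yawerr 0.0002805150902087661 rot [ 3.1415 -0.      0.2098] F [ 0.07 -0.12 -4.93] M [ 0.06 -0.03  0.03] grip 0.02988105070054619 54.997467398643494
```

move_arm(
  increments=[
    [0.1,0,0,0.014,0,0,0],
    [0.1,0,0,0,0,0,0],
    [0.1,0,0,0,0,0,0],
  ],
)

```text
time_s: 34.5
ee_pos: [0.5031, 0.0099, 0.1371]
eef_rot: [3.141, -0.0, 0.21]
force: [-0.8, -0.5, -1.3]
grip_width: 0.03
grip_force: 55.0
```

```bash
python3 avg.py
```

```text
F [-0.68 -0.15 -0.97] [0.24 0.27 0.26] p [0.5031 0.0099 0.1371] [1.e-05 1.e-05 2.e-05]
t 34.7 panel x,y mm -0.4 50.3 z 137.1 yawerr 0.0003336027605627123 rot [ 3.1415e+00 -3.0000e-04  2.0980e-01] F [-0.91 -1.11 -0.12] M [-0.05  0.23  0.06] grip 0.02990601029190233 54.99898552894592
```

The feather touches agree: 137.2 mm on the rim alone and 137.3 mm across rim and tile 4, so tile 4 is flush with the rim. I'll go back to the middle and roll once more over tiles 4 to 0 on the way to the stand.

move_arm(
  increments=[
    [0.1,0,0,-0.12,0,0,0],
    [0.1,0.3,0,0,0,0,0],
    [0.1,0.4,0,0,0,0,0],
    [0.1,0.3,0,0,0,0,0],
    [0.1,0,0,0.11,0,0,0],
    [0.1,0,0,0,0,0,0],
    [0.1,0,0,0,0,0,0],
  ],
)

```text
time_s: 35.4
ee_pos: [0.5512, 0.0202, 0.1374]
eef_rot: [-3.141, 0.001, 0.21]
force: [-0.2, -0.2, -4.1]
grip_width: 0.0299
grip_force: 55.0
```

```bash
python3 avg.py
```

```text
F [ 0.12  0.12 -4.74] [0.43 0.35 0.37] p [0.5512 0.0202 0.1374] [6.e-05 1.e-05 2.e-05]
t 35.6 panel x,y mm -0.4 0.9 z 137.39 yawerr 0.00019178862668201013 rot [-3.1415e+00  7.0000e-04  2.0970e-01] F [-0.44 -0.05 -5.68] M [ 0.01 -0.02 -0.  ] grip 0.02970791699804038 54.99757468700409
```

move_arm(
  increments=[
    [0.1,0,0,0.04,0,0,0],
    [0.1,0,0,0.028,0,0,0],
    [0.1,0,0.06,0,0,0,0],
    [0.1,0,0.12,-0.0015,0,0,0],
    [0.1,0,0.12,-0.0015,0,0,0],
    [0.1,0,0.12,-0.0015,0,0,0],
    [0.1,0,0.12,-0.0015,0,0,0],
    [0.1,0,0.12,-0.0015,0,0,0],
  ],
)

```text
time_s: 36.4
ee_pos: [0.5588, -0.0123, 0.1353]
eef_rot: [3.141, -0.0, 0.21]
force: [-3.7, -0.2, 7.6]
grip_width: 0.0302
grip_force: 55.0
```

```bash
python3 st.py
```

```text
t 36.4 panel x,y mm -33.7 0.4 z 135.29 yawerr 0.00040682327869179247 rot [ 3.1412e+00 -5.0000e-04  2.0990e-01] F [-3.69 -0.18  7.59] M [-0.09  1.25  0.11] grip 0.030226305388208433 55.00202536582947
```

move_arm(
  increments=[
    [0.1,0,0.12,0.001,0,0,0],
    [0.1,0,0.12,0.001,0,0,0],
    [0.1,0,0.12,0,0,0,0],
    [0.1,0,0.12,0,0,0,0],
    [0.1,0,0.12,0,0,0,0],
    [0.1,0,0.12,0,0,0,0],
    [0.1,0,0.12,0,0,0,0],
    [0.1,0,0.12,0,0,0,0],
  ],
)

```text
time_s: 37.2
ee_pos: [0.569, -0.0593, 0.1353]
eef_rot: [3.141, -0.001, 0.21]
force: [-2.8, 0.4, 7.7]
grip_width: 0.03
grip_force: 55.0
```

```bash
python3 st.py
```

```text
t 37.2 panel x,y mm -81.9 0.2 z 135.32 yawerr 0.0002898241122610834 rot [ 3.1409e+00 -9.0000e-04  2.0980e-01] F [-2.83  0.39  7.74] M [-0.05  0.98  0.04] grip 0.03002188876695841 55.00181794166565
```

move_arm(
  increments=[
    [0.1,0,0.12,0.001,0,0,0],
    [0.1,0,0.12,0.001,0,0,0],
    [0.1,0,0.12,0.001,0,0,0],
    [0.1,0,0.12,0.001,0,0,0],
    [0.1,0,0.12,0.001,0,0,0],
    [0.1,0,0.12,0.001,0,0,0],
    [0.1,0,0.12,0.001,0,0,0],
    [0.1,0,0.12,0.001,0,0,0],
    [0.1,0,0.12,0.001,0,0,0],
    [0.1,0,0.12,0.001,0,0,0],
  ],
)

```text
time_s: 38.2
ee_pos: [0.5816, -0.1181, 0.1349]
eef_rot: [3.141, -0.001, 0.21]
force: [-2.4, 0.3, 6.9]
grip_width: 0.0296
grip_force: 55.0
```

```bash
python3 st.py
```

```text
t 38.2 panel x,y mm -141.9 0.1 z 134.86 yawerr 0.00031710151368202766 rot [ 3.1407e+00 -1.2000e-03  2.0980e-01] F [-2.38  0.35  6.88] M [-0.07  0.74  0.03] grip 0.029609297104584438 55.001787543296814
```

move_arm(
  increments=[
    [0.1,0,0,-0.2,0,0,0],
    [0.1,0,0,-0.4,0,0,0],
    [0.1,0,0,-0.4,0,0,0.05],
    [0.1,0,0,-0.3,0,0,0.057],
    [0.1,-0.1,0.25,0,0,0,0],
    [0.1,-0.2,0.5,0,0,0,0],
    [0.1,-0.25,0.63,0,0,0,0],
    [0.1,-0.25,0.64,0,0,0,0],
    [0.1,-0.25,0.64,0,0,0,0],
    [0.1,-0.25,0.63,0,0,0,0],
    [0.1,-0.2,0.5,0,0,0,0],
    [0.1,-0.16,0.4,0,0,0,0],
    [0.1,-0.1,0.26,0,0,0,0],
    [0.1,0,0,0,0,0,0],
    [0.1,0,0,0,0,0,0],
  ],
)

```text
time_s: 39.7
ee_pos: [0.5165, -0.3475, 0.1983]
eef_rot: [-3.141, 0.0, 0.103]
force: [-0.2, 0.9, -5.2]
grip_width: 0.0293
grip_force: 55.0
```

```bash
cat > go.py <<'E'
from h import *
o=ctrl.get_obs();p=o['ee_pos'];y=o['eef_rot'][2];d=np.array([.5172,-.3486])-p[:2]
ex=np.array([np.cos(y),np.sin(y)]);ey=np.array([np.sin(y),-np.cos(y)])
print(o['time_s'],p,o['eef_rot'],'units tx,ty',d@ex/.05,d@ey/.05,'rz',y-.1033,'tz to .1004',(p[2]-.1004)/.05,o['force'],o['grip_width'])
E
python3 go.py; python3 -c "
from h import *
w=ctrl.camera('wrist')['color'];cv2.imwrite('pics/w5.png',w)"
```

```text
39.7 [ 0.51651441 -0.3475364   0.19830823] [-3.14080354e+00  4.57614736e-04  1.03180835e-01] units tx,ty 0.011447958016161924 0.02257125430327081 rz -0.00011916465089806261 tz to .1004 1.9581645403783512 [-0.19507771  0.88473327 -5.23029886] 0.029327389399812984
```

View pics/w5.png

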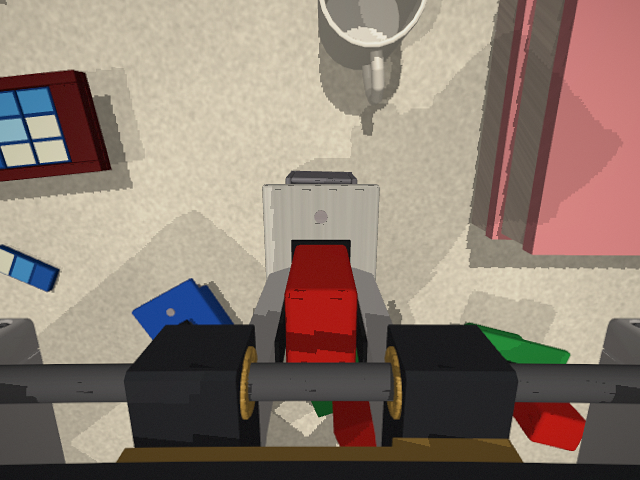

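The roller is squarely over the stand, its grey rim showing at (320,177). I'll lower it.

move_arm(
  increments=[
    [0.1,0.01,0.02,0.1,0,0,0],
    [0.1,0,0,0.3,0,0,0],
    [0.1,0,0,0.3,0,0,0],
    [0.1,0,0,0.3,0,0,0],
    [0.1,0,0,0.3,0,0,0],
    [0.1,0,0,0.3,0,0,0],
    [0.1,0,0,0.2,0,0,0],
    [0.1,0,0,0.1,0,0,0],
    [0.1,0,0,0,0,0,0],
    [0.1,0,0,0,0,0,0],
  ],
)

```text
time_s: 40.75
ee_pos: [0.5175, -0.3491, 0.1044]
eef_rot: [3.141, -0.001, 0.103]
force: [-0.6, -0.1, -4.3]
grip_width: 0.0298
grip_force: 55.0
```

```bash
python3 go.py
```

```text
40.75 [ 0.5174613  -0.34907796  0.10437449] [ 3.14096407e+00 -6.93320129e-04  1.02801417e-01] units tx,ty -0.004217484780024323 -0.010045094108611402 rz -0.0004985830674438252 tz to .1004 0.07948972663012283 [-0.55278293 -0.12752101 -4.26649423] 0.029840061597591186
```

move_arm(
  increments=[
    [0.1,0,-0.01,0.03,0,0,0],
    [0.1,0,0,0.03,0,0,0],
    [0.1,0,0,0.01,0,0,0],
    [0.1,0,0,0,0,0,0],
    [0.1,0,0,0,0,0,0],
  ],
)

```text
time_s: 41.25
ee_pos: [0.5172, -0.3484, 0.1004]
eef_rot: [3.141, -0.0, 0.103]
force: [-0.8, 0.0, -5.3]
grip_width: 0.0297
grip_force: 55.0
```

```bash
python3 avg.py; python3 go.py
```

```text
F [-0.    0.49 -4.21] [0.71 0.49 0.69] p [ 0.5172 -0.3484  0.1004] [0.e+00 2.e-05 0.e+00]
t 41.45 panel x,y mm -353.9 111.0 z 100.44 yawerr -0.10669556711373884 rot [ 3.1415e+00 -1.0000e-04  1.0280e-01] F [ 1.05 -0.29 -2.81] M [ 0.08  0.   -0.  ] grip 0.029390617259761293 54.998109340667725
41.45 [ 0.51720243 -0.34840451  0.10044238] [ 3.14146739e+00 -1.47345654e-04  1.02808106e-01] units tx,ty -0.00044961664312793064 0.0038840853899263297 rz -0.0004918939086354102 tz to .1004 0.0008475889292991479 [ 1.05302432 -0.29326408 -2.80949277] 0.029390617259761293
```

move_arm(
  increments=[
    [0.1,0,0,0.01,0,0,0],
    [0.1,0,0,0,0,0,0],
    [0.1,0,0,0,0,0,0],
  ],
)

```text
time_s: 41.75
ee_pos: [0.5172, -0.3484, 0.1004]
eef_rot: [3.141, -0.0, 0.103]
force: [-2.3, 4.0, 6.0]
grip_width: 0.0298
grip_force: 55.0
```

```bash
python3 avg.py
```

```text
F [-3.1   3.12  5.62] [0.51 0.77 0.53] p [ 0.5172 -0.3484  0.1004] [2.e-05 1.e-05 2.e-05]
t 41.95 panel x,y mm -353.9 111.0 z 100.41 yawerr -0.10665065529227169 rot [ 3.1413e+00 -4.0000e-04  1.0290e-01] F [-2.83  3.64  5.51] M [0.69 0.72 0.08] grip 0.02950953029226921 55.00112056732178
```

It is resting on the rim at the original height. I'll release and lift.

move_arm(
  increments=[
    [0.45,0,0,0,0,0,0],
    [0.6,0,0,0,0,0,0],
    [0.8,0,0,0,0,0,0],
    [1,0,0,0,0,0,0],
    [1,0,0,0,0,0,0],
    [1,0,0,0,0,0,0],
    [1,0,0,0,0,0,0],
  ],
)

```text
time_s: 42.65
ee_pos: [0.5171, -0.3484, 0.0998]
eef_rot: [-3.142, 0.0, 0.103]
force: [0.3, 0.2, 0.1]
grip_width: 0.0823
grip_force: 0.0
```

move_arm(
  increments=[
    [1,0,0,-0.2,0,0,0],
    [1,0,0,-0.4,0,0,0],
    [1,0,0,-0.6,0,0,0],
    [1,0,0,-0.6,0,0,0],
    [1,0,0,-0.5,0,0,0],
    [1,0,0,-0.2,0,0,0],
    [1,0,0,0,0,0,0],
    [1,0,0,0,0,0,0],
  ],
)

```text
time_s: 43.45
ee_pos: [0.5169, -0.3482, 0.2236]
eef_rot: [-3.141, 0.001, 0.103]
force: [-0.4, 0.4, -0.4]
grip_width: 0.094
grip_force: 0.0
```

```bash
python3 look.py w6; python3 go.py
```

```text
43.45 [ 0.51686493 -0.34818686  0.22362075] [-3.14056700e+00  1.08925259e-03  1.02755096e-01]
[[301.0, 205.0], [340.0, 205.0], [340.0, 269.0], [301.0, 269.0]] 0.028476276548724797 0.049837624815999265 [ 0.52299378 -0.34926165  0.15      ] -1.4673160491324415
43.5 [ 0.51677647 -0.34809439  0.22324816] [-3.14005325e+00  1.66996524e-03  1.02862354e-01] units tx,ty 0.007387582289340884 0.010928487547735132 rz -0.0004376460658515602 tz to .1004 2.4569632894709135 [-0.48294503 -0.49272966 -0.87038904] 0.09402500698476551
```

View pics/w6.png

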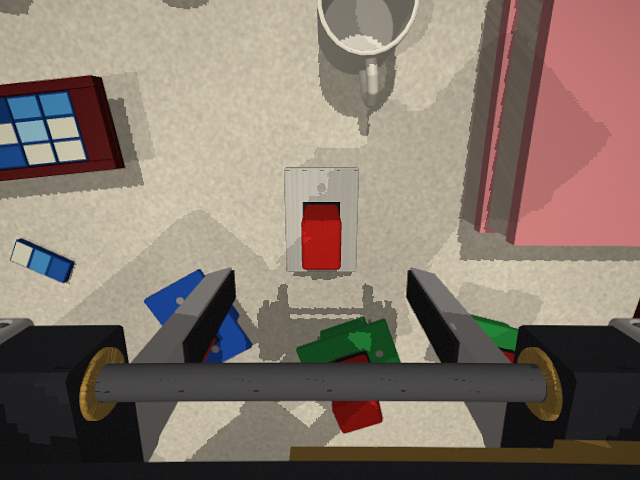

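The roller hangs upright in its stand, as it did at the start: handle at (321,240), crosshead at columns 285–357. The gripper is clear and everything else is undisturbed.

```bash
python3 -c "
from station import ctrl
print(ctrl.hand_in())"
```

```text
the job is handed in; nothing more can be done
None
```

I rolled the panel end to end at about 11–16 N, hung the roller upright back in its stand, released it, and handed the job in at 43.5 s. I confirmed only tile 4 flush by touch; the other eight got the same rolling pressure but no separate check.

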